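# Mount the tall plug-in module in the tilting test stand and rock it to check the pivot

### The job

Take the tallest of the three slim metal modules from the wooden rack and lower it gently, upright way up, all the way into the slot of the tilting test stand. Then check the stand's pivot for play: with the module standing in the slot, rock the cradle about 15 degrees towards the side of the stand with the black thumb screw, then about 15 degrees to the other side, without running it against its end stops (at about 28 degrees). Leave the cradle level with the module standing upright in it, let go, and leave everything else where it is.

Things in the scene. Friction and masses are not known exactly. Their poses are not given: they have to be found in the camera images.
- module_tall: the tallest of three slim dark steel plug-in modules with an aluminium band near the top, a plain rectangular slab: 16 thick (its x), 60 wide (its y), 110 tall (its z), about 0.2 kg. Origin at the centre of its underside; z up. Front and back are alike; the lowest 3 mm is a foot 1.5 mm slimmer on each side. It stands in one of the rack's three slots (which one varies), the lowest 30 mm hidden in the slot with 2 mm of play all round.
- module_short: another module of the same make, not wanted: 16 thick (x), 60 wide (y), 80 tall (z). Origin at the centre of its underside.
- module_narrow: another module, not wanted: 16 thick (x), 44 wide (y), 86 tall (z). Origin at the centre of its underside.
- rack: fixed wooden block with three slots in one row along its y: 52 (x) x 230 (y) x 42 (z). Origin at the centre of its underside. The modules stand on the slot floors, 12 mm above the table, 75 mm apart, their width along the row.
- stand: fixed grey tilting test stand: base plate 150 (x) x 110 (y) x 12 (z), origin at the centre of its underside. Two upright cheeks (10 thick, 50 wide in y, tops 90 mm above the table) at x = +-56 mm carry a swinging aluminium cradle between them. Its axle runs along the stand's x, 72 mm above the table. A black thumb screw, 32 in diameter, sticks out at the base's +y edge (to y = 88 mm, 18 mm above the table); it is only a landmark and does not turn.
- slot (a point): centre of the floor of the cradle's slot, 15 mm below the axle; it tilts with the cradle. z points up out of the slot, x runs along the slot's length (65 mm, along the axle) and y across its width (19 mm). The slot's walls rise 40 mm above this floor all round; flared lips above them guide the part in and open to about 27 mm wide and 73 mm long, 51 mm above the floor.
- cradle (a joint): tilt of the cradle on its axle, rad: 0 level, positive when its top leans towards the thumb screw (the stand's +y), stops at +-0.5. Starts leaning a little either way. Friction (about 0.15 N m, some 2 N at the module's top) holds it wherever it is left. The module has 3 mm of play across the slot and 5 mm along it, so the cradle can lag behind the module's own tilt by about 0.08 rad.
- valve_a: glass radio valve with a black base standing on the table, 38 diameter, 85 tall; bystander, origin at its underside
- valve_b: glass radio valve standing on the table, 44 diameter, 95 tall; bystander, origin at its underside
- valve_c: glass radio valve standing on the table, 34 diameter, 70 tall; bystander, origin at its underside
- cup: open brass cup, 70 diameter, 55 tall; bystander, origin at its underside
- driver: screwdriver with a black handle lying on the table; bystander, origin on its underside
- knob_loose: loose aluminium knob on the table, 32 diameter, 20 tall; bystander, origin at its underside
- bottle: small clear bottle, 44 diameter, 100 tall; bystander, origin at its underside
Mind the look-alikes: they are no part of the job. What is shaped like the module_tall but yellow is not meant. Leave any red look-alike of the stand alone.

How it is judged (in metres and radians):
On the way, in this order (a step that is already met when the one before it is completed fails the run):
1. the tall module stands home in the cradle's slot (z of module_tall in the frame of slot between -0.004 and 0.005 m and x of module_tall in the frame of slot between -0.006 and 0.006 m and y of module_tall in the frame of slot between -0.006 and 0.006 m and angle between the x axis of module_tall and the y axis of slot, either way round below 0.15 rad and angle between the z axis of module_tall and the z axis of slot, either way round below 0.15 rad), for 0.2 s.
2. with the module in it, the cradle is rocked towards the thumb screw by more than 0.19 rad (11 degrees) (all of step 1 and value of joint cradle above 0.19 rad), for 0.1 s.
3. then to the other side by more than 0.19 rad (all of step 1 and value of joint cradle below -0.19 rad), for 0.1 s.
At the end, for the whole second after the job is handed in: The tall module stands home in the cradle's slot (underside within 5 mm of the slot's floor and 6 mm of its middle), within 0.13 rad of upright and at rest, and the cradle is level within 0.08 rad (4.6 degrees) (all of step 1 and value of joint cradle between -0.08 and 0.08 rad and angle between module_tall's own z axis and vertical below 0.13 rad and linear speed of module_tall below 0.02 m/s); the robot touches nothing.
It fails at once if the cradle is run up to its end stops (tilt beyond 0.44 rad) (value of joint cradle above 0.44 rad or value of joint cradle below -0.44 rad).
It fails at once if the module is dropped or thrust into the stand (faster than 0.5 m/s within 30 mm of the slot's middle) (linear speed of module_tall above 0.5 m/s and horizontal distance between module_tall and slot below 0.03 m and z of module_tall in the frame of slot below 0.06 m).
It fails at once if another module or a bystander is moved by more than 30 mm (distance of any of module_short, module_narrow, valve_a, valve_b, valve_c, cup, bottle, driver, knob_loose from where it was at the start of the episode above 0.03 m).
It also fails if it takes over 61 s, if anything falls off the work surface, if the arm or the gripper's body presses on something with over 40 N, if the wrist force passes 120 N, or if a joint passes its speed limit or range.

### The arm

A 6-joint arm with a two-finger parallel gripper is mounted at the origin on the work surface. World frame = base frame: x ahead of the robot, y to its left, z up, the work surface at z = 0. Lengths are in mm, angles in rad, forces in N, time in s.
With the tool pointing down it reaches from about 250 to 800 mm from the base axis. Payload 8.5 kg.
Tool frame: the origin (TCP) lies midway between the tips of the shut fingers; the grasp point (between the pads) lies 19 mm behind it; y points along the fingers, x is the direction in which the jaws open and shut, and the axes are right-handed (so a half turn about y gives the same grasp; the last joint's range is limited). The gripper opens to 85 mm and grips with 20 to 120 N. Pads are 22 mm wide; open, the fingers measure 114 mm over their backs; the gripper's body (76 mm by 85 mm) begins 54 mm behind the grasp point. The pads swing forward as they close: fully open they stand 13 mm farther back than shut.
Start: joints at [1.243, 0.238, -0.013, 1.319, 0, 1.571], TCP at [169.013, 497.002, 209.876] pointing down, gripper open.
Joint ranges: [-2.66, 2.66], [-1.03, 1.9], [-1.14, 1.46], [-1.82, 2.27], [-1.45, 1.34], [-3.14, 3.14]. Speed limits (rad/s): [2.22, 2.22, 2.79, 3.14, 3.14, 3.14].

### API

Orientations are given as [roll, pitch, yaw] about the fixed x, y, z axes, in that order (R = Rz(yaw) Ry(pitch) Rx(roll)).
In Python, from station import ctrl gives the robot as it stands.
- The arm moves only by the tool drive_tool, never from a script. Its argument "moves" is a list of rows, each a list of 3 entries, a list of its own where there are three numbers: the turn, a rotation vector about the tool's x, y, z in degrees, then the shift along the tool's x, y, z in m, then the finger opening in m, from 0 to 0.0854. A call has 1 to 10 rows; each row is the pose to reach, as a shift and turn from the pose commanded when the call began, along the tool's axes at that moment; what a row does not reach only later rows make up. A row lasts 1/8 s, in which the tool goes at most 62.5 mm and 10.7 degrees, less where a joint would pass 70% of its speed; a pose out of reach is approached as far as the arm can. A call with a gripper value outside its range is refused whole. The fingers move at their own pace and stop on an object; the grip force is fixed at half the most. Time passes only in rows, so rows that repeat a pose let the fingers close. It gives the time, the measured TCP pose, the force and the opening at its end, in the units of the state.
- ctrl.read_state(): the state, without advancing time (a new reading comes with each control period).
- ctrl.capture(name): name is "scene" or "side" or "wrist"; returns a dict with "img" (384x512x3 uint8, blue, green, red), "range_z" (384x512 float32, mm along the optical axis (not along the pixel's ray), 0 where there is no reading), "fx", "fy", "cx", "cy" (pixels), "eye" and "rotation" of the camera in the world; the wrist camera has in their place "mount" (4x4, takes a point from camera to tool coordinates, whose origin is the TCP and whose axes are the tool frame's). Camera axes: x right, y down, z forward; pixel columns grow to the right and rows downward; lengths in mm; the calibration is good to about 2 mm. A picture is of the moment at which its call begins: read the wrist's pose just before it.
- ctrl.sign_off(): hands the job in, once; it reports no verdict.
Trained networks look in the newest picture that a camera, given by its name, has taken for a name from the list of things; names that differ only in an ending like _2 or _b are one class to them, and where a whole thing is asked for, a point or a joint stands for the part that bears it (a point fixed in the world has none). Each returns a list of dicts, best first, with "conf" (0 to 1); they miss things now and then, are a little off and sometimes report something else, mostly with a low value. They report only what shows in the picture. A call takes as long as a camera call. They do not tell look-alikes from the thing itself.
- ctrl.look_for(camera, query): "position" ([column, row] in pixels, amid what is visible of it).
- ctrl.pinpoint(camera, query): "position" ([column, row] in pixels: a listed point, or the origin of a listed thing).
The state is a dict: "t": time; "joint_pos": joint angles; "qd": joint speeds; "effort": joint torques, N m; "tcp_pos": TCP position; "tool_rot": TCP orientation; "force": force on the tool from outside, world axes, zero at the start; "wrist_torque": the same for the moment, N m; "opening": opening from 0.0 (shut) to 1.0 (fully open).
Only numpy, scipy, OpenCV 4.12 (cv2) and the standard library are available. Lean on these libraries where they do the work, as an engineer would, in place of code of your own. Each camera call takes 0.05 s, during which the arm holds its last target. There are 200 camera calls.

## Working session

There is one attempt and no reset: what is moved stays moved. The work goes in short steps, Python scripts to look and compute and a tool call to move; the robot and the scene stay as the last step left them, time stands still between calls to the robot, and variables do not carry over. Pictures are saved under pics/ and viewed, about 8 in all and at most 12, crops included, and the job is handed in when it is done.

Besides the shell and the picture viewer there is one more tool, called after ">>>" as a command line: name --argument value ..., lists and objects as JSON in quotes. drive_tool: Moves the arm, as the interface text tells. Its arguments: {"type":"object","properties":{"moves":{"type":"array"}},"required":["moves"]}

```bash
mkdir -p pics; ls
cat > h.py <<'E'
import numpy as np, cv2
from scipy.spatial.transform import Rotation as R
from station import ctrl
def cap(n):
    s=ctrl.read_state(); c=ctrl.capture(n)
    if 'mount' in c:
        T=np.eye(4);T[:3,:3]=R.from_euler('xyz',s['tool_rot']).as_matrix();T[:3,3]=s['tcp_pos']
        T=T@np.array(c['mount']); c['rotation']=T[:3,:3]; c['eye']=T[:3,3]
    c['rotation']=np.array(c['rotation']); c['eye']=np.array(c['eye']); return c
def cloud(c):
    v,u=np.mgrid[:384,:512]; z=c['range_z']
    p=np.stack([(u-c['cx'])/c['fx']*z,(v-c['cy'])/c['fy']*z,z],-1)
    w=p@c['rotation'].T+c['eye']; w[z<=0]=np.nan; return w
def ray(c,uv,h):
    d=c['rotation']@np.array([(uv[0]-c['cx'])/c['fx'],(uv[1]-c['cy'])/c['fy'],1.]); e=c['eye']
    return e+d*(h-e[2])/d[2]
E
python3 - <<'E'
from h import *
print({k:np.round(v,3) for k,v in ctrl.read_state().items()})
ims=[]
for n in ['scene','side']:
    c=cap(n); w=cloud(c); print(n,c['eye'].round(),c['fx']); 
    im=c['img'].copy()
    for q in ['module_tall','module_short','rack','stand','slot']:
        for r in ctrl.pinpoint(n,q)[:3]:
            p=r['position']; print(q,np.round(r['conf'],2),np.round(p),ray(c,p,{'slot':57}.get(q,12 if 'mod' in q else 0)).round())
    cv2.imwrite(f'pics/{n}.png',c['img'])
E
```

```text
pics
{'t': np.float64(0.0), 'joint_pos': array([ 1.243,  0.239, -0.014,  1.319, -0.   ,  1.571]), 'qd': array([-0.001,  0.001,  0.   , -0.   , -0.001,  0.   ]), 'effort': array([-1.0000e-03, -5.3878e+01,  3.4643e+01,  1.9000e-02,  0.0000e+00,
       -0.0000e+00]), 'tcp_pos': array([168.88 , 496.593, 209.266]), 'tool_rot': array([-1.571e+00,  1.000e-03,  1.243e+00]), 'force': array([ 0.499, -0.545, -0.624]), 'wrist_torque': array([-0.007,  0.031,  0.034]), 'opening': np.float64(0.997)}Traceback (most recent call last):
  File "<stdin>", line 5, in <module>
  File "h.py", line 13, in cloud
    w=p@c['rotation'].T+c['eye']; w[z<=0]=np.nan; return w
      ~~~~~~~~~~~~~~~~~^~~~~~~~~
ValueError: operands could not be broadcast together with shapes (384,512) (3,)
```

```bash
sed -i "s/    c\['rotation'\]=np.array(c\['rotation'\]);/    r=np.array(c['rotation']); c['rotation']=R.from_euler('xyz',r).as_matrix() if r.size==3 else r;/" h.py
python3 - <<'E'
from h import *
for n in ['scene','side']:
    c=cap(n); w=cloud(c); print(n,c['eye'].round(),c['fx'],c['rotation'].round(2).tolist()); 
    for q in ['module_tall','module_short','rack','stand','slot']:
        for r in ctrl.pinpoint(n,q)[:3]:
            p=r['position']; print(q,np.round(r['conf'],2),np.round(p),ray(c,p,{'slot':57}.get(q,12 if 'mod' in q else 0)).round())
    cv2.imwrite(f'pics/{n}.png',c['img']); np.save(n+'.npy',w)
a=[cv2.imread(f'pics/{n}.png') for n in ['scene','side']]
cv2.imwrite('pics/both.png',cv2.resize(np.vstack(a),(400,600),interpolation=cv2.INTER_AREA))
E
```

```text
scene [1096.  818.  775.] 427.6346732887261 [[-0.81, 0.35, -0.47], [0.58, 0.45, -0.68], [-0.02, -0.82, -0.57]]
module_tall 0.78 [264. 279.] [675. 231.  12.]
module_tall 0.73 [311. 231.] [469. 166.  12.]
module_tall 0.6 [279. 250.] [585. 174.  12.]
module_short 0.69 [326. 281.] [561. 325.  12.]
rack 0.92 [297. 265.] [573. 235.   0.]
stand 0.96 [232. 183.] [ 506. -177.    0.]
stand 0.65 [201. 158.] [ 503. -383.    0.]
stand 0.56 [272. 155.] [ 289. -241.    0.]
slot 0.91 [234. 167.] [ 495. -177.   57.]
slot 0.91 [269. 142.] [ 301. -245.   57.]
slot 0.86 [203. 144.] [ 496. -372.   57.]
side [ 350. -831.  916.] 458.09808673427887 [[0.97, -0.18, 0.15], [-0.23, -0.7, 0.68], [-0.02, -0.7, -0.72]]
module_tall 0.77 [292. 136.] [663. 213.  12.]
module_tall 0.65 [268. 150.] [575. 169.  12.]
module_tall 0.63 [227. 163.] [449. 144.  12.]
module_short 0.69 [250. 121.] [555. 321.  12.]
module_short 0.18 [336. 176.] [735.  17.  12.]
rack 0.67 [258. 141.] [562. 233.   0.]
stand 0.9 [289. 321.] [ 492. -370.    0.]
stand 0.78 [273. 250.] [ 504. -180.    0.]
stand 0.76 [189. 289.] [ 290. -238.    0.]
slot 0.98 [184. 276.] [ 288. -240.   57.]
slot 0.86 [290. 304.] [ 496. -363.   57.]
slot 0.84 [273. 234.] [ 507. -175.   57.]
```

View pics/scene.png

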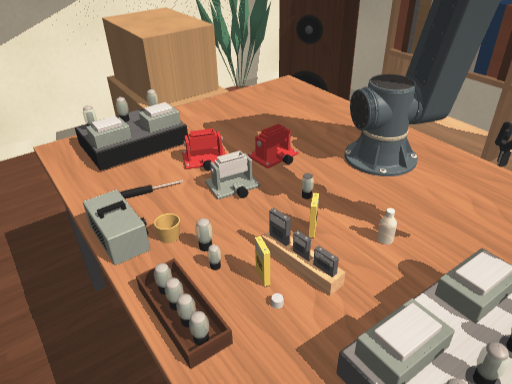

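View pics/side.png

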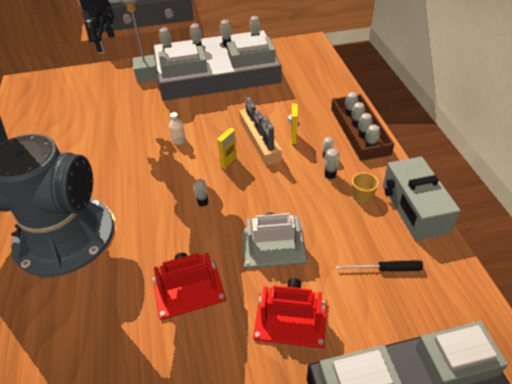

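```bash
python3 - <<'E'
from h import *
ws=[np.load(n+'.npy').reshape(-1,3) for n in ['scene','side']]
def sel(w,c,r,z0,z1): return w[(np.hypot(w[:,0]-c[0],w[:,1]-c[1])<r)&(w[:,2]>z0)&(w[:,2]<z1)]
def rect(p):
    (c,s,a)=cv2.minAreaRect(p[:,:2].astype(np.float32)); return np.round(c,1),np.round(s,1),round(a,1)
for n,w in zip('ab',ws):
    for nm,c,r,z0,z1 in [('tall top',(580,170),48,114,126),('tall body',(580,170),48,60,110),('rack',(571,234),140,36,45),('base',(505,-178),105,8,16),('cheeks',(505,-178),80,84,94),('cradtop',(505,-178),70,98,125),('screw',(505,-178),110,20,36)]:
        p=sel(w,c,r,z0,z1)
        if len(p)>3: print(n,nm,len(p),rect(p),p.mean(0).round(1))
E
python3 - <<'E'
from h import *
for n in ['scene','side']:
    c=cap(n)
    (x,y,s,t)=(205,130,85,80) if n=='scene' else (230,200,85,80)
    m=(250,195,110,110) if n=='scene' else (215,85,90,90)
    a=[cv2.resize(c['img'][y0:y0+h,x0:x0+w_],(390,290),interpolation=cv2.INTER_CUBIC) for x0,y0,w_,h in [(x,y,s,t),m]]
    globals()[n]=np.hstack(a)
cv2.imwrite('pics/crop.png',np.vstack([scene,side]))
E
```

```text
a tall top 153 (array([577. , 165.7]), array([18.6, 60.8]), 8.3) [578.7 168.2 121.5]
a tall body 318 (array([577.3, 176.9]), array([18.4, 79.4]), 14.6) [581.6 173.1  86. ]
a rack 860 (array([588. , 239.2]), array([214.2, 188.1]), 69.5) [579.5 253.5  42. ]
a base 623 (array([ 511.9, -151. ]), array([140.2, 155.1]), 78.0) [ 515.6 -158.2   12.9]
a cheeks 160 (array([ 508.1, -169.5]), array([ 51.5, 124.1]), 82.0) [ 516.5 -161.7   89.2]
a cradtop 219 (array([ 507.3, -169.5]), array([39.5, 95.8]), 80.7) [ 507.8 -169.7  104.3]
a screw 181 (array([ 526.5, -177.5]), array([122.7, 178.2]), 33.9) [ 516.7 -128.4   28. ]
b tall top 102 (array([574.4, 163.5]), array([17.5, 61.6]), 7.5) [573.9 160.3 121.1]
b tall body 164 (array([571.6, 173.3]), array([16.4, 85.5]), 8.8) [572.  151.4  85.3]
b rack 444 (array([581.2, 223.5]), array([214.2, 186.9]), 70.9) [558.5 207.4  41.6]
b base 1398 (array([ 505.7, -173.5]), array([111.2, 150.7]), 80.5) [ 499.5 -191.7   12.4]
b cheeks 333 (array([ 505.9, -171.7]), array([ 52.6, 121.7]), 81.3) [ 504.8 -175.5   89.4]
b cradtop 382 (array([ 506.2, -171.3]), array([39.4, 94.4]), 82.2) [ 506.1 -170.9  104.3]
b screw 61 (array([ 513.9, -183. ]), array([178.2, 116.7]), 57.4) [ 516.1 -176.9   29.4]
```

View pics/crop.png

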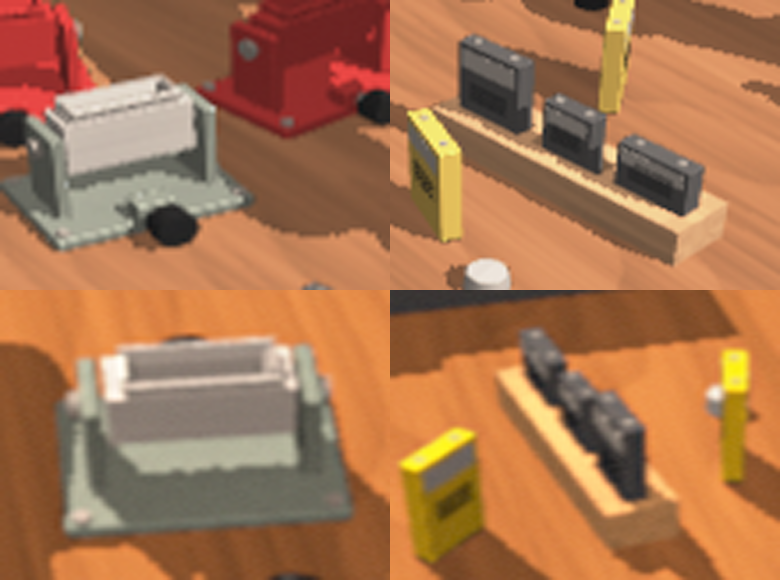

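>>> drive_tool --moves '[[[0,63,0],[-0.183,-0.03,-0.492],0.085],[[0,63,0],[-0.183,-0.03,-0.492],0.085],[[0,63,0],[-0.183,-0.03,-0.492],0.085],[[0,63,0],[-0.183,-0.03,-0.492],0.085],[[0,63,0],[-0.183,-0.03,-0.492],0.085],[[0,63,0],[-0.183,-0.03,-0.492],0.085],[[0,63,0],[-0.183,-0.03,-0.492],0.085],[[0,63,0],[-0.183,-0.03,-0.492],0.085],[[0,63,0],[-0.183,-0.03,-0.492],0.085],[[0,63,0],[-0.183,-0.03,-0.492],0.085]]'

```text
t: 2.0
tcp_pos: [577.2, 163.8, 239.3]
tool_rot: [-1.571, 0.0, 0.141]
force: [-0.5, 0.3, 0.8]
opening: 1.001
```

Run:
```python
from h import *
s=ctrl.read_state(); print(s['joint_pos'].round(3) if hasattr(s['joint_pos'],'round') else s['joint_pos'],s['tcp_pos'])
c=cap('wrist'); print(np.array(c['mount']).round(2).tolist(),c['eye'].round())
w=cloud(c).reshape(-1,3); cv2.imwrite('pics/w1.png',c['img'])
p=w[(np.hypot(w[:,0]-576,w[:,1]-165)<50)&(w[:,2]>112)&(w[:,2]<130)]
print(len(p),cv2.minAreaRect(p[:,:2].astype(np.float32)),p.mean(0),np.percentile(p[:,2],[5,50,95]))
```

```text
[ 0.277  0.364  0.242  1.449 -0.     1.707] [577.1742143  163.84120321 239.30363639]
[[1.0, -0.0, 0.0, -0.04], [-0.0, -0.27, 0.96, -164.1], [-0.0, -0.96, -0.27, 69.06], [0.0, 0.0, 0.0, 1.0]] [568. 232. 403.]
1123 ((577.599365234375, 164.72572326660156), (16.654024124145508, 59.83253860473633), 6.696756362915039) [577.47845905 165.96029022 121.89531076] [119.82251977 122.14124811 123.47210117]
```

View pics/w1.png

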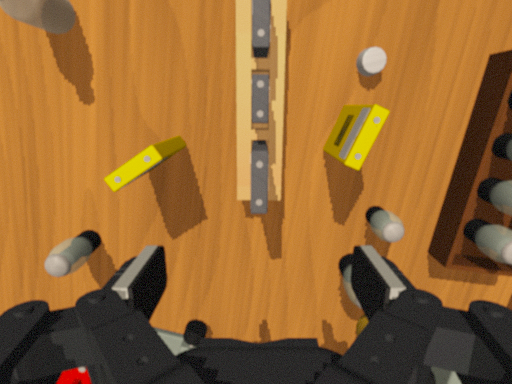

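>>> drive_tool --moves '[[[0,0,0],[0,0.06,0.001],0.085],[[0,0,0],[0,0.11,0.001],0.085],[[0,0,0],[0,0.15,0.001],0.085],[[0,0,0],[0,0.159,0.001],0.085],[[0,0,0],[0,0.159,0.001],0.04],[[0,0,0],[0,0.159,0.001],0.0],[[0,0,0],[0,0.159,0.001],0.0],[[0,0,0],[0,0.159,0.001],0.0],[[0,0,0],[0,0.159,0.001],0.0],[[0,0,0],[0,0.159,0.001],0.0]]'

```text
t: 3.3
tcp_pos: [576.6, 166.5, 82.1]
tool_rot: [-1.57, -0.002, 0.143]
force: [-0.7, 0.4, 5.4]
opening: 0.175
```

>>> drive_tool --moves '[[[0,0,0],[0,-0.01,0],0.0],[[0,0,0],[0,-0.03,0],0.0],[[0,0,0],[0,-0.07,0],0.0],[[0,0,0],[0,-0.12,0],0.0],[[0,0,0],[0,-0.16,0],0.0],[[0,0,0],[0,-0.16,0],0.0]]'

```text
t: 4.05
tcp_pos: [577.1, 166.6, 244.6]
tool_rot: [-1.57, -0.006, 0.143]
force: [0.5, 0.5, -2.6]
opening: 0.172
```

>>> drive_tool --moves '[[[0,-8,0],[-0.004,0,-0.035],0.0],[[0,-16,0],[-0.008,0,-0.075],0.0],[[0,-25,0],[-0.012,0,-0.12],0.0],[[0,-34,0],[-0.016,0,-0.165],0.0],[[0,-43,0],[-0.021,0,-0.21],0.0],[[0,-52,0],[-0.026,0,-0.255],0.0],[[0,-60,0],[-0.03,0,-0.295],0.0],[[0,-68,0],[-0.034,0,-0.33],0.0],[[0,-73,0],[-0.037,0,-0.35],0.0],[[0,-73,0],[-0.037,0,-0.35],0.0]]'

```text
t: 5.3
tcp_pos: [588.4, -186.6, 239.5]
tool_rot: [-1.568, -0.0, 1.415]
force: [-0.6, -0.1, -1.6]
opening: 0.17
```

```bash
cat > m.py <<'E'
from h import *
import sys
s=ctrl.read_state(); print(np.round(s['joint_pos'],2))
c=cap('wrist'); w=cloud(c).reshape(-1,3); cv2.imwrite('pics/w2.png',c['img']); np.save('w2.npy',w)
C=np.array([506,-172])
for n,r,z0,z1 in [('cheeks',75,86,93),('cradtop',60,96,118)]:
    p=w[(np.hypot(*(w[:,:2]-C).T)<r)&(w[:,2]>z0)&(w[:,2]<z1)]
    print(n,len(p),cv2.minAreaRect(p[:,:2].astype(np.float32)) if len(p)>3 else '')
    # coordinates in stand frame
    y=np.radians(-8.5); q=(p[:,:2]-C)@np.array([[np.cos(y),-np.sin(y)],[np.sin(y),np.cos(y)]])
    h,e=np.histogram(q[:,1],bins=np.arange(-40,41,4))
    for i in range(len(h)):
        m=(q[:,1]>=e[i])&(q[:,1]<e[i+1])
        if h[i]>5: print(e[i]+2,h[i],np.percentile(p[m,2],[10,50,90]).round(1),np.percentile(q[m,0],[1,99]).round(1))
E
python3 m.py
```

```text
[-0.31  0.4   0.29  1.47 -0.   -0.15]
cheeks 1210 ((508.8548583984375, -170.718505859375), (49.26374816894531, 122.45208740234375), 81.43276977539062)
-22 72 [88.6 89.7 90.9] [-57.4  62.9]
-18 96 [88.7 90.  91. ] [-57.1  63.6]
-14 93 [88.4 90.  90.9] [-57.3  63.7]
-10 117 [88.  89.6 90.9] [-57.2  63.8]
-6 91 [88.4 89.9 90.8] [-57.   62.5]
-2 104 [88.2 89.9 90.9] [-56.9  62.7]
2 93 [88.5 89.8 90.9] [-58.6  62.6]
6 95 [88.8 89.9 90.9] [-58.2  62.5]
10 110 [88.5 89.8 90.9] [-58.3  62.7]
14 92 [88.4 89.8 91. ] [-58.2  62.8]
18 104 [88.5 89.8 90.8] [-58.1  62.7]
22 93 [88.2 89.8 91. ] [-58.1  62.9]
26 50 [88.3 89.8 90.7] [-57.2  62.8]
cradtop 2648 ((508.9093322753906, -171.68577575683594), (34.78733444213867, 95.91114044189453), 81.26669311523438)
-18 80 [ 96.9 106.5 107.5] [-44.5  49.8]
-14 461 [ 97.5 107.4 108.6] [-44.1  49.7]
-10 467 [ 97.  101.  105.3] [-44.2  49.6]
-6 133 [ 96.8 101.5 107.8] [-44.2  49.7]
-2 152 [ 97.  101.8 108. ] [-44.2  49.7]
2 139 [ 96.8 102.3 108.2] [-44.2  49.7]
6 157 [ 96.7 101.2 108.2] [-44.2  49.7]
10 285 [ 97.1  98.9 105.8] [-44.   49.9]
14 528 [ 98.1 106.3 108.8] [-44.1  48.9]
18 246 [ 98.3 107.4 108.5] [-44.   48.9]
```

View pics/w2.png

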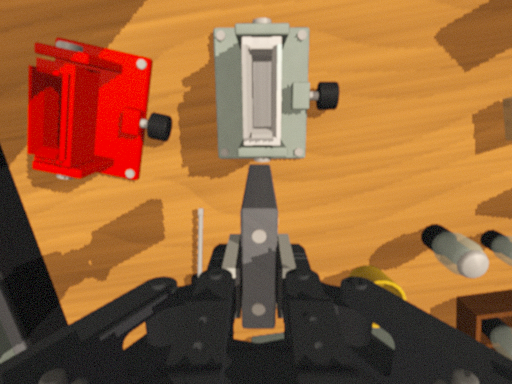

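Run:
```python
from h import *
w=np.load('w2.npy'); s=ctrl.read_state(); t=np.array(s['tcp_pos']); Rm=R.from_euler('xyz',s['tool_rot']).as_matrix()
q=(w-t)@Rm   # tool coords
img=q.reshape(384,512,3)
for r in [180,190,200,210,220,230,240,260,280,300,320]: print(r,img[r,[245,252,260,268]].round(0).tolist())
m=(abs(q[:,0])<12)&(abs(q[:,2])<45)&(q[:,1]<-36)&(q[:,1]>-46)
p=q[m]; print(m.sum(),cv2.minAreaRect(p[:,[0,2]].astype(np.float32)),np.median(p,0))
for y0 in range(-40,70,10):
    m=(abs(q[:,0])<14)&(q[:,2]>20)&(q[:,2]<45)&(q[:,1]>y0)&(q[:,1]<y0+10); p=q[m]
    if len(p)>10: print(y0,len(p),np.percentile(p[:,0],[2,98]).round(1),np.median(p[:,2]).round(1))
```

```text
180 [[-19.0, 241.0, -25.0], [-5.0, 13.0, 28.0], [-0.0, 13.0, 28.0], [4.0, 12.0, 28.0]]
190 [[-8.0, -8.0, 28.0], [-4.0, -10.0, 28.0], [-0.0, -9.0, 28.0], [4.0, -10.0, 28.0]]
200 [[-7.0, -27.0, 28.0], [-4.0, -26.0, 28.0], [-0.0, -28.0, 28.0], [3.0, -26.0, 28.0]]
210 [[-7.0, -41.0, 28.0], [-4.0, -40.0, 27.0], [-1.0, -40.0, 27.0], [3.0, -41.0, 28.0]]
220 [[-7.0, -39.0, 23.0], [-4.0, -40.0, 23.0], [-1.0, -40.0, 23.0], [3.0, -40.0, 23.0]]
230 [[-7.0, -39.0, 18.0], [-4.0, -39.0, 18.0], [-1.0, -41.0, 19.0], [3.0, -40.0, 18.0]]
240 [[-7.0, -40.0, 14.0], [-4.0, -41.0, 14.0], [-1.0, -40.0, 14.0], [3.0, -40.0, 14.0]]
260 [[-7.0, -39.0, 4.0], [-4.0, -40.0, 5.0], [-0.0, -40.0, 4.0], [3.0, -40.0, 5.0]]
280 [[-7.0, -41.0, -5.0], [-4.0, -40.0, -5.0], [-0.0, -40.0, -6.0], [3.0, -41.0, -5.0]]
300 [[-7.0, -41.0, -15.0], [-4.0, -39.0, -16.0], [-0.0, -40.0, -16.0], [3.0, -40.0, -16.0]]
320 [[-7.0, -39.0, -27.0], [-4.0, -41.0, -26.0], [-0.0, -39.0, -27.0], [3.0, -39.0, -27.0]]
4514 ((0.3045768737792969, -1.5386161804199219), (23.943626403808594, 60.10317611694336), 1.4977258443832397) [ -0.93855151 -39.81915546   3.49366835]
-40 696 [-8.6  6.7] 26.4
-30 200 [-8.4  6.5] 28.0
-20 168 [-8.3  6.6] 28.0
-10 138 [-8.3  6.4] 27.9
0 122 [-8.2  6.6] 28.0
10 97 [-8.1  6.6] 27.9
20 93 [-8.3  6.6] 27.9
30 76 [-8.1  6.6] 27.9
40 63 [-7.6  6.7] 27.9
50 51 [-8.   6.9] 27.8
60 37 [-7.6  6. ] 27.8
```

>>> drive_tool --moves '[[[0,0,0],[0.002,0,0.04],0.0],[[0,0,0],[0.004,0.0,0.07],0.0],[[0,0,0],[0.004,0.02,0.083],0.0],[[0,0,0],[0.004,0.045,0.083],0.0],[[0,0,0],[0.004,0.05,0.083],0.0],[[0,0,0],[0.004,0.05,0.083],0.0]]'

```text
t: 6.1
tcp_pos: [507.8, -168.2, 191.1]
tool_rot: [-1.57, 0.0, 1.418]
force: [0.4, -0.3, -0.7]
opening: 0.172
```

```bash
cat > ck.py <<'E'
from h import *
import sys
# overview crops of stand from both fixed cams + wrist
o=[]
for n,(x,y,w_,h) in [('scene',(195,90,100,110)),('side',(220,160,100,110))]:
    c=cap(n); o.append(cv2.resize(c['img'][y:y+h,x:x+w_],(390,430),interpolation=cv2.INTER_CUBIC))
cv2.imwrite('pics/'+sys.argv[1],np.hstack(o))
E
python3 ck.py c1.png
```

```text
(no output)
```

View pics/c1.png

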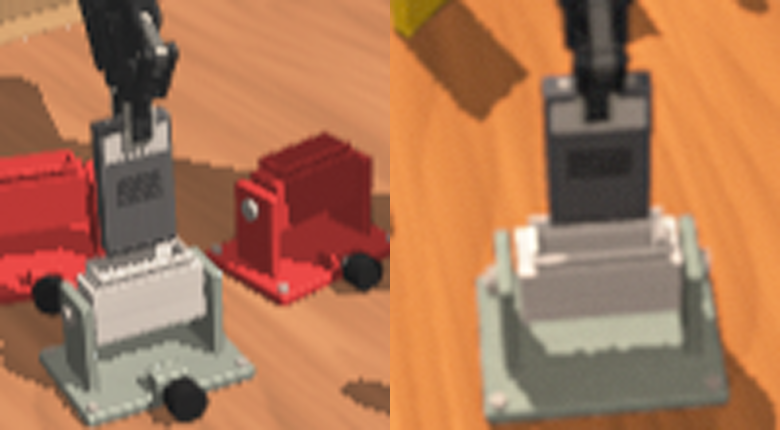

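>>> drive_tool --moves '[[[0,0,0],[-0.002,0.005,0],0.0],[[0,0,0],[-0.002,0.013,0],0.0],[[0,0,0],[-0.002,0.022,0],0.0],[[0,0,0],[-0.002,0.031,0],0.0],[[0,0,0],[-0.002,0.039,0],0.0],[[0,0,0],[-0.002,0.045,0],0.0],[[0,0,0],[-0.002,0.045,0],0.0]]'

```text
t: 7.08
tcp_pos: [507.2, -170.6, 145.4]
tool_rot: [-1.57, 0.0, 1.418]
force: [-0.7, 0.1, -2.3]
opening: 0.173
```

>>> drive_tool --moves '[[[0,0,0],[0,0.004,0],0.0],[[0,0,0],[0,0.008,0],0.0],[[0,0,0],[0,0.011,0],0.0],[[0,0,0],[0,0.014,0],0.0],[[0,0,0],[0,0.016,0],0.0],[[0,0,0],[0,0.016,0],0.0]]'

```text
t: 7.82
tcp_pos: [507.4, -170.7, 129.8]
tool_rot: [-1.571, 0.0, 1.418]
force: [-1.8, 0.1, -2.3]
opening: 0.171
```

>>> drive_tool --moves '[[[0,0,0],[0,0.001,0],0.0],[[0,0,0],[0,0.002,0],0.0],[[0,0,0],[0,0.003,0],0.0],[[0,0,0],[0,0.003,0],0.0]]'

```text
t: 8.32
tcp_pos: [507.6, -170.8, 127.1]
tool_rot: [-1.571, 0.0, 1.418]
force: [-0.3, 0.1, -0.4]
opening: 0.17
```

>>> drive_tool --moves '[[[0,0,0],[0,0.001,0],0.0],[[0,0,0],[0,0.001,0],0.0],[[0,0,0],[0,0.001,0],0.0]]'

```text
t: 8.7
tcp_pos: [507.8, -170.9, 127.0]
tool_rot: [-1.572, 0.0, 1.417]
force: [-2.7, 0.1, 9.9]
opening: 0.174
```

>>> drive_tool --moves '[[[0,0,0],[0,-0.001,0],0.0],[[0,0,3],[0.0029,-0.0009,0],0.0],[[0,0,6],[0.0058,-0.0007,0],0.0],[[0,0,9],[0.0086,-0.0003,0],0.0],[[0,0,12],[0.0114,0.0002,0],0.0],[[0,0,15],[0.0142,0.0009,0],0.0],[[0,0,18],[0.017,0.0017,0],0.0],[[0,0,18],[0.017,0.0017,0],0.0],[[0,0,18],[0.017,0.0017,0],0.0]]'

```text
t: 9.82
tcp_pos: [510.3, -154.2, 124.7]
tool_rot: [-1.571, 0.315, 1.418]
force: [-0.8, -1.6, 4.7]
opening: 0.17
```

```bash
cat > tilt.py <<'E'
from h import *
C=np.array([507.5,-170.8]); y=np.radians(-8.5)
M=np.array([[np.cos(y),-np.sin(y)],[np.sin(y),np.cos(y)]])
for n in ['side','scene']:
    w=cloud(cap(n)).reshape(-1,3); q=(w[:,:2]-C)@M; z=w[:,2]
    # cradle end tops / lips: outside the module, |x| 35..46
    p=np.c_[q,z][(abs(q[:,0])<49)&(abs(q[:,1])<45)&(z>80)&(z<125)&(abs(q[:,0])>36)]
    k=p[p[:,2]>np.percentile(p[:,2],0)]
    print(n,len(p),np.percentile(p[:,1],[2,50,98]).round(1))
    # per side wall outer face y vs z in centre span: fit line
    for lo,hi in [(-60,0)] if n=='side' else [(0,60)]:
        f=np.c_[q,z][(abs(q[:,0])<44)&(q[:,1]>lo)&(q[:,1]<hi)&(z>50)&(z<95)]
        if len(f)>30:
            a=np.polyfit(f[:,2],f[:,1],1); r=f[:,1]-np.polyval(a,f[:,2]); f=f[abs(r)<4]; a=np.polyfit(f[:,2],f[:,1],1)
            print('  wall',lo,len(f),'slope dy/dz->tilt',a[0].round(3),'y at axle',np.polyval(a,72).round(1))
    # module faces
    f=np.c_[q,z][(abs(q[:,0])<30)&(abs(q[:,1])<60)&(z>112)&(z<170)]
    if len(f)>30:
        a=np.polyfit(f[:,2],f[:,1],1); r=f[:,1]-np.polyval(a,f[:,2]); f=f[abs(r)<6]; a=np.polyfit(f[:,2],f[:,1],1); print('  module',len(f),a[0].round(3))
E
python3 tilt.py; python3 ck.py c2.png
```

```text
side 170 [-16.5  -7.1  21.8]
  wall -60 506 slope dy/dz->tilt 0.242 y at axle -18.1
  module 522 0.32
scene 98 [-12.3  11.9  25. ]
  wall 0 266 slope dy/dz->tilt 0.242 y at axle 16.7
  module 180 0.318
```

View pics/c2.png

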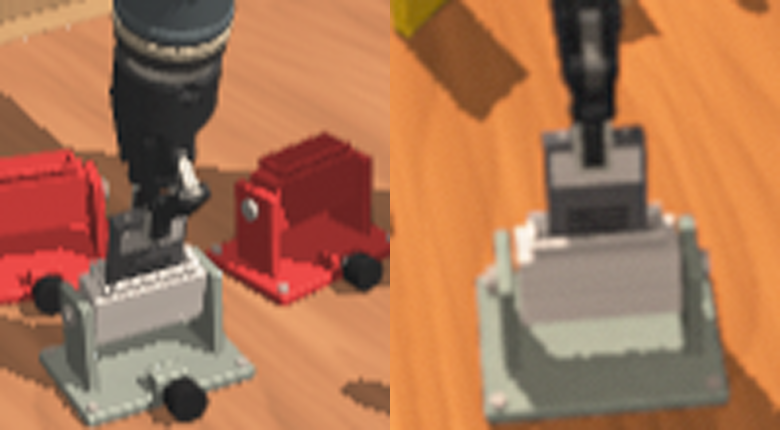

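>>> drive_tool --moves '[[[0,0,-4],[-0.0039,0.0001,0],0.0],[[0,0,-8],[-0.0078,0.0005,0],0.0],[[0,0,-12],[-0.0116,0.0012,0],0.0],[[0,0,-16],[-0.0154,0.0022,0],0.0],[[0,0,-20],[-0.0191,0.0034,0],0.0],[[0,0,-24],[-0.0228,0.0048,0],0.0],[[0,0,-28],[-0.0263,0.0066,0],0.0],[[0,0,-32],[-0.0297,0.0085,0],0.0],[[0,0,-36],[-0.0329,0.0107,0],0.0],[[0,0,-36],[-0.0329,0.0107,0],0.0]]'

```text
t: 11.28
tcp_pos: [505.1, -188.4, 124.4]
tool_rot: [-1.572, -0.317, 1.416]
force: [0.5, 2.6, 4.3]
opening: 0.175
```

```bash
python3 tilt.py
```

```text
side 170 [-24.7 -11.6   9.9]
  wall -60 339 slope dy/dz->tilt -0.232 y at axle -17.8
  module 174 -0.257
scene 101 [-21.7   8.2  17.8]
  wall 0 291 slope dy/dz->tilt -0.257 y at axle 17.6
  module 309 -0.31
```

>>> drive_tool --moves '[[[0,0,0],[0,0,0],0.0],[[0,0,5],[0.0049,0.0002,0],0.0],[[0,0,10],[0.0097,0.0009,0],0.0],[[0,0,14],[0.0135,0.0017,0],0.0],[[0,0,18],[0.0173,0.0027,0],0.0],[[0,0,20],[0.0192,0.0034,0],0.0],[[0,0,22],[0.021,0.0041,0],0.0],[[0,0,22],[0.021,0.0041,0],0.0],[[0,0,18],[0.0173,0.0027,0],0.0],[[0,0,18],[0.0173,0.0027,0],0.0]]'

```text
t: 12.62
tcp_pos: [507.5, -171.4, 127.0]
tool_rot: [-1.571, -0.001, 1.416]
force: [0.2, 2.4, 4.4]
opening: 0.172
```

```bash
python3 tilt.py
```

```text
side 183 [-19.3  -9.4  16.5]
  wall -60 436 slope dy/dz->tilt -0.014 y at axle -17.5
  module 388 0.011
scene 102 [-15.   12.2  19.9]
  wall 0 296 slope dy/dz->tilt -0.0 y at axle 16.8
  module 267 0.004
```

>>> drive_tool --moves '[[[0,0,0],[0,0,0],0.02],[[0,0,0],[0,0,0],0.03],[[0,0,0],[0,0,0],0.05],[[0,0,0],[0,0,0],0.05],[[0,0,0],[0,-0.02,0],0.05],[[0,0,0],[0,-0.06,0],0.05],[[0,0,0],[0,-0.11,0],0.05],[[0,0,0],[0,-0.16,0],0.05],[[0,0,0],[0,-0.16,0],0.05],[[0,0,0],[0,-0.16,0],0.05]]'

```text
t: 13.98
tcp_pos: [507.3, -171.0, 286.6]
tool_rot: [-1.571, 0.0, 1.418]
force: [-0.2, 0.5, -0.1]
opening: 0.585
```

```bash
python3 tilt.py
python3 - <<'E'
from h import *
for n in ['side','scene']:
    w=cloud(cap(n)).reshape(-1,3)
    p=w[(np.hypot(w[:,0]-508,w[:,1]+171)<45)&(w[:,2]>150)&(w[:,2]<180)]
    print(n,len(p),np.percentile(p[:,2],[50,90]).round(1),cv2.minAreaRect(p[p[:,2]>163][:,:2].astype(np.float32)))
E
python3 ck.py c3.png
```

```text
side 181 [-20.4  -9.1  16. ]
  wall -60 434 slope dy/dz->tilt -0.013 y at axle -17.5
  module 527 0.058
scene 99 [-16.9  11.9  21.4]
  wall 0 286 slope dy/dz->tilt -0.001 y at axle 16.7
  module 313 -0.018
side 280 [165.8 168.6] ((506.5860900878906, -172.14398193359375), (19.526857376098633, 59.769161224365234), 79.40033721923828)
scene 155 [162.2 168.7] ((508.8503723144531, -169.12269592285156), (19.775489807128906, 58.856292724609375), 77.19422912597656)
```

View pics/c3.png

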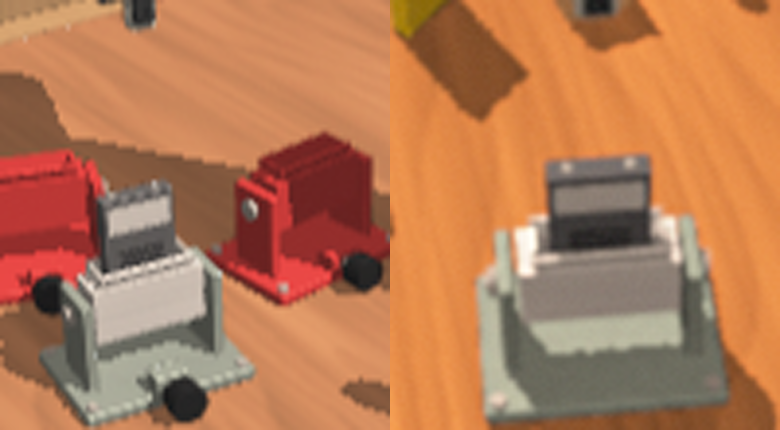

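Module is upright (top at about 167 mm, so seated on the floor), the cradle is level, and the gripper is clear. Handing in.

```bash
python3 -c "
from h import *
print(ctrl.sign_off())"
```

```text
the job is handed in; nothing more can be done
None
```

The tall module is standing in the grey stand's slot, the cradle was rocked both ways and left level, and the job was handed in at about t = 14 s. No verdict came back, so this rests on my own checks.

- **Insertion:** The module was lowered slowly and touched the slot floor with the TCP at 127 mm, where I had calculated it. Contact force was about 10 N.
- **Rocking:** With the module held at about ±0.32 rad, both fixed cameras put the cradle at +0.24 rad towards the thumb screw. On the other side they read −0.23 and −0.26 rad. The required tilt was 0.19, and the fail limit is 0.44.
- **Final state:** After release the cradle reads −0.013 and −0.001 rad, so it is level. The module's top is at about 167–168 mm, which matches it standing fully seated, and the gripper is clear above it.
- **Disagreement:** My fit for the module's own tilt after release gave +0.058 rad from one camera and −0.018 from the other. It is noisy because the top face is included, but both are under the 0.13 limit and the picture shows the module upright.
- **Not checked:** I did not re-measure the other modules and bystanders. No unexpected forces showed up during the moves.

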